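# Check in returned hardware canisters

## Task

Check in the returned canisters standing on the light box: switch on the red rocker, which powers the light box and the check-in station, then take the canisters one at a time from the tallest to the shortest, press each one, held upright in the gripper, straight down on the station's sprung plate until the plate is fully down and hold it there for two seconds. Stand every canister upright on the floor of the narrow raised rack, side by side and well between its lips, and when all are checked in switch the rocker off again. Leave the other gear on the shelf where it is.

Things in the scene. Friction and masses are not known exactly. Their poses are not given: they have to be found in the camera images.
- canister_a: Returned-hardware canister, 112 mm tall: an upright plain aluminium cylinder, 60 mm diameter throughout, flat black screw lid; mass about 0.18 to 0.35 kg. Origin at the centre of its underside, z up its axis. The four possible canisters look alike except for their height (112, 98, 84 and 70 mm); three or all four of them are present, on the flush light box.
- canister_b: Returned-hardware canister, 98 mm tall: an upright plain aluminium cylinder, 60 mm diameter throughout, flat black screw lid; mass about 0.18 to 0.35 kg. Origin at the centre of its underside, z up its axis. The four possible canisters look alike except for their height (112, 98, 84 and 70 mm); three or all four of them are present, on the flush light box.
- canister_c: Returned-hardware canister, 84 mm tall: an upright plain aluminium cylinder, 60 mm diameter throughout, flat black screw lid; mass about 0.18 to 0.35 kg. Origin at the centre of its underside, z up its axis. The four possible canisters look alike except for their height (112, 98, 84 and 70 mm); three or all four of them are present, on the flush light box.
- canister_d: Returned-hardware canister, 70 mm tall: an upright plain aluminium cylinder, 60 mm diameter throughout, flat black screw lid; mass about 0.18 to 0.35 kg. Origin at the centre of its underside, z up its axis. The four possible canisters look alike except for their height (112, 98, 84 and 70 mm); three or all four of them are present, on the flush light box.
- station: Check-in station, fixed: a grey box 116 x 116 mm, 34 mm high, with the round sprung steel plate on top. Origin at the centre of its underside, z up. It may be on the robot's left or right.
- plate_top (a point): Centre of the top face of the sprung steel plate (84 mm diameter), 50 mm above the shelf when up; it moves down with the plate, to 38 mm when fully down.
- plate (a joint): Travel of the sprung plate in m: 0 up, 0.012 fully down on its stop. The spring pushes back with about 5 N at the top and 14 N fully down, so a canister merely stood on it does not press it.
- switch_box: Black switch housing, fixed, 104 x 60 mm, 30 mm high, at the other end of the shelf from the station. Origin at the centre of its underside, z up; the rocker lies along its x axis.
- rocker (a joint): Angle of the red rocker in rad: 0 off (its +x half, in the switch box's frame, sticks up, its -x half is level), 0.4 on (+x half level, -x half sticks up). It turns about a pivot 40 mm above the shelf, in the middle of the box, with about 3 N pressed on either end, and stays where it is left.
- rocker_on (a point): Point on the top face of the rocker's +x half, 30 mm from the pivot: press this end down to switch on. 52 mm above the shelf when off, 40 mm when on. The rocker is 84 x 40 mm.
- rocker_off (a point): Point on the top face of the rocker's -x half, 30 mm from the pivot: press this end down to switch off. 40 mm above the shelf when off, 52 mm when on.
- rack: Narrow raised steel rack, fixed, a straight channel 360 mm long (along its y) and 92 mm wide (along its x), floor 60 mm above the shelf, with a 4 mm thick lip all round that stands 18 mm above its floor (inside 84 x 352 mm). Origin on the shelf under its centre, z up.
- rack_deck (a point): Centre of the rack's channel floor, 60 mm above the shelf, axes as the rack's.
- carabiner: Bystander: purple carabiner lying flat, about 112 x 78 mm, 17 mm thick; origin under its centre.
- ascender: Bystander: silver ascender body lying flat, 82 x 190 mm, 22 mm thick (long along y); origin under its centre.
- sleeve: Bystander: black rubber grip sleeve lying along its x, 118 mm long, 36 mm thick; origin under its centre.
- tape_measure: Bystander: yellow tape measure, 72 x 66 x 34 mm; origin under its centre.
- tag_tin: Bystander: grey tin box 60 x 100 x 50 mm at the far side; origin under its centre.

How it is judged:
On the way, in this order (a step that is already met when the one before it is completed fails the run):
1. the rocker is switched on (value of joint rocker above 0.3 rad), for 0.1 s.
2. the 112 mm canister (canister_a, if present), held upright by the fingers, holds the plate fully down (its underside under 39.5 mm, that is over 10.5 of 12 mm travel) (z of canister_a in the frame of station below 0.0395 m and contact force between canister_a and plate above 3 N and contact force between canister_a and the fingers above 1 N and angle between canister_a's own z axis and vertical below 0.2 rad and horizontal distance between canister_a and plate_top below 0.04 m), for 1.5 s.
3. the 98 mm canister (canister_b, if present), held upright by the fingers, holds the plate fully down (its underside under 39.5 mm, that is over 10.5 of 12 mm travel) (z of canister_b in the frame of station below 0.0395 m and contact force between canister_b and plate above 3 N and contact force between canister_b and the fingers above 1 N and angle between canister_b's own z axis and vertical below 0.2 rad and horizontal distance between canister_b and plate_top below 0.04 m), for 1.5 s.
4. the 84 mm canister (canister_c, if present), held upright by the fingers, holds the plate fully down (its underside under 39.5 mm, that is over 10.5 of 12 mm travel) (z of canister_c in the frame of station below 0.0395 m and contact force between canister_c and plate above 3 N and contact force between canister_c and the fingers above 1 N and angle between canister_c's own z axis and vertical below 0.2 rad and horizontal distance between canister_c and plate_top below 0.04 m), for 1.5 s.
5. the 70 mm canister (canister_d, if present), held upright by the fingers, holds the plate fully down (its underside under 39.5 mm, that is over 10.5 of 12 mm travel) (z of canister_d in the frame of station below 0.0395 m and contact force between canister_d and plate above 3 N and contact force between canister_d and the fingers above 1 N and angle between canister_d's own z axis and vertical below 0.2 rad and horizontal distance between canister_d and plate_top below 0.04 m), for 1.5 s.
At the end, for the whole second after the job is handed in: Every canister present stands upright (within 0.08 rad) and at rest on the rack's floor (underside within 5 mm of it), its centre within 18 mm of the channel's middle line and within 152 mm of its centre lengthwise; the rocker is off (under 0.08 rad) and the plate is up (under 2 mm) (value of joint rocker below 0.08 rad and value of joint plate below 0.002 m and x of canister_a in the frame of rack_deck between -0.018 and 0.018 m and y of canister_a in the frame of rack_deck between -0.152 and 0.152 m and z of canister_a in the frame of rack_deck between -0.004 and 0.005 m and angle between each of canister_a, canister_b, canister_c, canister_d's own z axis and vertical below 0.08 rad and linear speed of each of canister_a, canister_b, canister_c, canister_d below 0.02 m/s and x of canister_b in the frame of rack_deck between -0.018 and 0.018 m and y of canister_b in the frame of rack_deck between -0.152 and 0.152 m and z of canister_b in the frame of rack_deck between -0.004 and 0.005 m and x of canister_c in the frame of rack_deck between -0.018 and 0.018 m and y of canister_c in the frame of rack_deck between -0.152 and 0.152 m and z of canister_c in the frame of rack_deck between -0.004 and 0.005 m and x of canister_d in the frame of rack_deck between -0.018 and 0.018 m and y of canister_d in the frame of rack_deck between -0.152 and 0.152 m and z of canister_d in the frame of rack_deck between -0.004 and 0.005 m); the robot touches nothing.
It fails at once if the plate is pressed down while the switch is off (value of joint rocker below 0.25 rad and value of joint plate above 0.006 m).
It fails at once if a bystander is moved more than 40 mm (distance of any of carabiner, ascender, sleeve, tape_measure, tag_tin from where it was at the start of the episode above 0.04 m).
Of canister_a, canister_b, canister_c, canister_d only 3 to 4 are there at a start; the rules pass over those that are not, and their reading is None.
At some moment in a run one of canister_a, canister_b, canister_c, canister_d may be knocked a few centimetres aside while the robot is not near it.
It also fails if it takes over 210 s, if anything falls off the work surface, if the arm or the gripper's body presses on something with over 40 N, if the wrist force passes 120 N, or if a joint passes its speed limit or range.

## Robot

A 6-joint arm with a two-finger parallel gripper is mounted at the origin on the work surface. World frame = base frame: x ahead of the robot, y to its left, z up, the work surface at z = 0. Lengths are in m, angles in rad, forces in N, time in s.
With the tool pointing down it reaches from about 0.275 to 0.725 m from the base axis. Payload 15.9 kg.
Tool frame: the origin (TCP) lies at the very end of the fingers, on their centre line; the grasp point (between the pads) lies 19 mm behind it; z points along the fingers, y is the line along which they close (so a half turn about z gives the same grasp; the last joint's range is limited). The gripper opens to 85 mm and grips with 20 to 120 N. Pads are 22 mm wide; open, the fingers measure 114 mm over their backs; the gripper's body (76 mm by 85 mm) begins 54 mm behind the grasp point. The pads swing forward as they close: fully open they stand 13 mm farther back than shut.
Start: joints at [-1.144, 0.213, -0.034, 1.323, 0, 1.571], TCP at [0.207, -0.455, 0.231] pointing down, gripper open.
Joint ranges: [-2.98, 2.98], [-0.74, 1.72], [-1.14, 1.35], [-2.1, 2.04], [-1.57, 1.44], [-3.14, 3.14]. Speed limits (rad/s): [1.89, 1.89, 2.39, 2.57, 3.14, 3.14].

## Interface

Orientations are given as a rotation vector (axis times angle).
In Python, from bench import manip, eyes, close_job gives the robot as it stands. The module is installed in compiled form; this text tells all that it offers.
- The arm moves only by the shell command python3 -m creep 'ROWS' [OPENING] [FORCE]. ROWS is text: rows parted by semicolons, each of 4 numbers parted by spaces: the shift along the tool's x, y, z each as a share of 0.3 m, from -1 to 1, then the turn about the tool's z as a share of 90 degrees, from -1 to 1. A call has 1 to 20 rows; each row shifts and turns the commanded pose from where the row before left it, along the tool's axes as they then stand; what a row does not reach is not made up. A row lasts 1/10 s, in which the tool goes at most 50 mm and 8.59 degrees, less where a joint would pass 70% of its speed; a pose out of reach is approached as far as the arm can. A call with a number of a shift or a turn outside -1 to 1 is refused whole. A call with a gripper value outside its range is refused whole. OPENING is the closure, from 0 (fully open) to 1 (shut), set as the call begins (- or left out, the last holds). The fingers move at their own pace and stop on an object; FORCE is the grip in N (left out, the last holds). Time passes only in rows, so rows that do not move let the fingers close. It gives the time, the measured TCP pose, the force, the opening and the grip force at its end, in the units of the state.
- manip.observe(): the state, without advancing time (a new reading comes with each control period).
- eyes.read_camera(name): name is "side" or "top"; returns the picture (400x640x3 uint8, blue, green, red); there is no depth.
- eyes.get_calibration(name): a dict with "camera_matrix" (3x3 intrinsics, pixels), "camera_from_world" (4x4, takes a point from world to camera coordinates). Camera axes: x right, y down, z forward; pixel columns grow to the right and rows downward; lengths in m; the calibration is good to about 2 mm. A picture is of the moment at which its call begins. get_calibration takes no time and is no camera call.
- close_job(): hands the job in; it is judged then, once.
The state is a dict: "time": time; "joint_pos": joint angles; "qd": joint speeds; "effort": joint torques, N m; "tool_pos": TCP position; "tool_rot": TCP orientation; "ft_force": force on the tool from outside, world axes, zero at the start; "torque": the same for the moment, N m; "opening": finger opening in m; "gripper_force": force on a finger pad.
Only numpy, scipy, OpenCV 4.12 (cv2) and the standard library are available. Lean on these libraries where they do the work, as an engineer would, in place of code of your own. Each camera call takes 0.05 s, during which the arm holds its last target. There are 200 camera calls.

## Working session

There is one attempt and no reset: what is moved stays moved. The work goes in short steps, Python scripts to look and compute and a shell command to move; the robot and the scene stay as the last step left them, time stands still between calls to the robot, and variables do not carry over. Pictures are saved under pics/ and viewed, at most 14 in all, crops included, and the job is handed in when it is done.

```bash
ls; mkdir -p pics
python3 - <<'E'
from bench import manip, eyes
import cv2, numpy as np
s=manip.observe(); print({k:np.round(v,3) for k,v in s.items()})
for n in("top","side"):
    c=eyes.get_calibration(n); print(n,np.round(c["camera_matrix"],1).tolist(),np.round(c["camera_from_world"],3).tolist())
    cv2.imwrite(f"pics/{n}0.png",eyes.read_camera(n))
E
```

```text
pics
{'time': np.float64(0.0), 'joint_pos': array([-1.144,  0.213, -0.035,  1.324, -0.   ,  1.571]), 'qd': array([ 0.002,  0.001, -0.001, -0.001,  0.001, -0.002]), 'effort': array([ 1.0000e-03, -6.8616e+01,  4.8712e+01,  1.7000e-02,  0.0000e+00,
        0.0000e+00]), 'tool_pos': array([ 0.207, -0.455,  0.231]), 'tool_rot': array([-3.069, -0.665,  0.   ]), 'ft_force': array([-0.377, -0.635, -0.729]), 'torque': array([-0.003,  0.013, -0.016]), 'gripper_force': np.float64(0.0), 'opening': np.float64(0.085)}
top [[393.3, 0.0, 317.1], [0.0, 393.3, 200.4], [0.0, 0.0, 1.0]] [[-0.003, -1.0, 0.001, -0.017], [-0.986, 0.002, -0.168, 0.589], [0.168, -0.002, -0.986, 0.971], [0.0, 0.0, 0.0, 1.0]]
side [[397.6, 0.0, 318.1], [0.0, 397.6, 202.8], [0.0, 0.0, 1.0]] [[-0.907, -0.421, 0.011, 0.525], [-0.224, 0.462, -0.858, 0.189], [0.356, -0.781, -0.513, 0.955], [0.0, 0.0, 0.0, 1.0]]
```

View pics/top0.png

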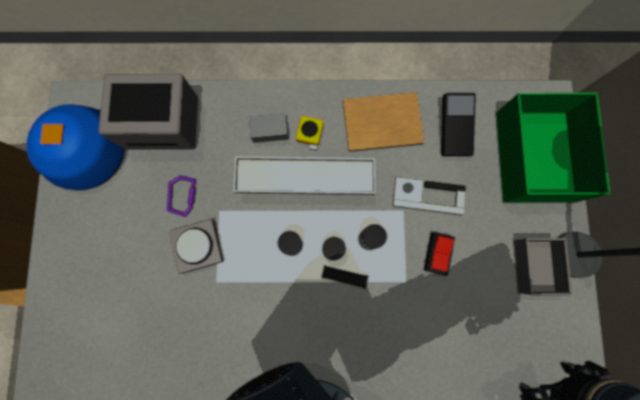

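View pics/side0.png

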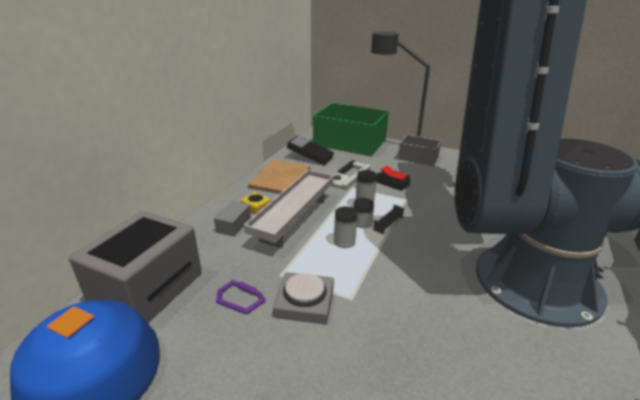

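The top view shows the station at left (194,245), the switch at right (440,253), the rack at (305,175) and three canister lids at (290,243), (334,247) and (372,236). The sleeve is at (345,276), near the middle canister. The side view shows the matching lids at (345,213), (364,205) and (367,176).

```bash
cat > h.py <<'E'
from bench import manip, eyes
import cv2, numpy as np
C={n:eyes.get_calibration(n) for n in("top","side")}
def ray(n,uv,z):
    K,T=np.array(C[n]["camera_matrix"]),np.array(C[n]["camera_from_world"])
    R,t=T[:3,:3],T[:3,3]; d=R.T@np.linalg.inv(K)@np.array([*uv,1.]); o=-R.T@t
    return (o+d*(z-o[2])/d[2])
def proj(n,p):
    K,T=np.array(C[n]["camera_matrix"]),np.array(C[n]["camera_from_world"])
    q=K@(T[:3,:3]@np.array(p)+T[:3,3]); return q[:2]/q[2]
def blobs(mask,amin=60):
    k,l,s,c=cv2.connectedComponentsWithStats(mask.astype(np.uint8))
    return [(c[i],s[i]) for i in range(1,k) if s[i,4]>=amin]
E
python3 - <<'E'
from h import *
t=cv2.imread("pics/top0.png");s=cv2.imread("pics/side0.png")
a=cv2.resize(t[150:300,160:480],(800,375),interpolation=cv2.INTER_CUBIC)
cv2.imwrite("pics/c1.png",a)
b=cv2.resize(s[140:330,200:440],(756,598),interpolation=cv2.INTER_CUBIC)
cv2.imwrite("pics/c2.png",b)
m=t.max(2)<55; m[:205]=0;m[290:]=0
for c,q in blobs(m): print("top",c.round(1),q)
m=s.max(2)<60; m[:150]=0;m[260:]=0;m[:,430:]=0;m[:,:320]=0
for c,q in blobs(m,20): print("side",c.round(1),q)
hs=cv2.cvtColor(t,cv2.COLOR_BGR2HSV)
m=(t[...,2]>120)&(t[...,1]<70)
for c,q in blobs(m): print("red",c.round(1),q)
E
```

```text
top [ 14.7 244. ] [   0  205   35   85 2533]
top [614.4 245.3] [ 572  205   68   85 4118]
top [372.6 236.4] [360 225  26  24 456]
top [289.7 242.7] [279 232  23  22 388]
top [433.  254.1] [424 232  29  44 333]
top [333.5 248.3] [324 238  21  22 358]
top [521.5 265.1] [514 239  17  51 637]
top [559.2 265.2] [550 241  19  49 657]
top [345. 277.] [323 266  44  23 522]
side [324.8 156.1] [320 150  13  15 144]
side [346.2 167.6] [340 162  12  11  54]
side [382.7 179.5] [358 171  52  19 495]
side [354.1 210.5] [336 198  37  25 492]
side [388.4 219.1] [375 207  28  26 307]
red [442.1 253.2] [432 237  22  34 507]
```

View pics/c1.png

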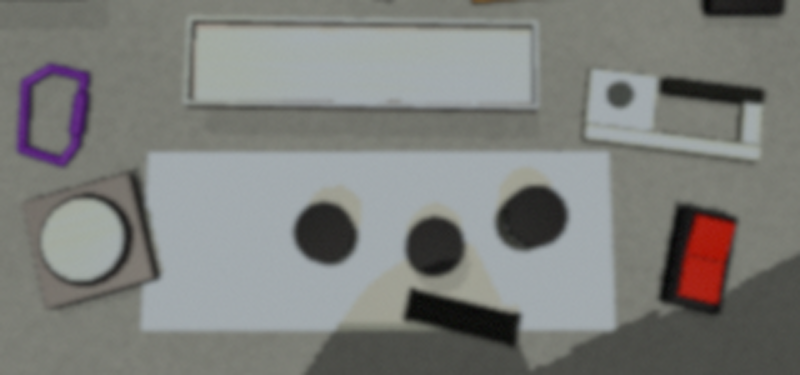

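View pics/c2.png

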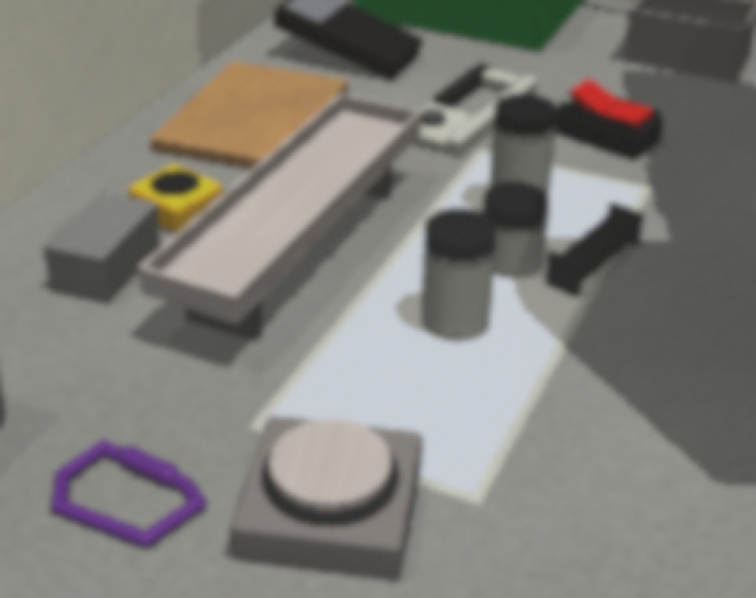

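The crops confirm three canisters, at about (290,243), (334,248) and (372,236) in the top view. The sleeve lies close to the middle one on the robot side.

Run:
```python
from h import *
t=cv2.imread("pics/top0.png");s=cv2.imread("pics/side0.png")
S={'L':(346.3,214),'M':(363.5,204.4),'R':(367.3,175.9)};T={'L':(289.7,242.7),'M':(333.5,248),'R':(372.6,236)}
for k in S:
    for h in(.112,.098,.084,.070):
        p=ray('top',T[k],h);print(k,h,p.round(3),(proj('side',p)-S[k]).round(1))
# rack outer: dark/bright outline -> bright interior
g=t.min(2); 
def quad(m):
    c=max(cv2.findContours(m.astype(np.uint8),0,1)[0],key=cv2.contourArea); return cv2.minAreaRect(c)
m=(g>150);m[:150]=0;m[200:]=0;m[:,:220]=0;m[:,390:]=0
r=quad(m);print('rack',r); b=cv2.boxPoints(r)
for z in(.06,.078):print(z,[ray('top',q,z)[:2].round(3).tolist() for q in b],ray('top',r[0],z).round(3))
m=(g>150);m[:220]=0;m[270:]=0;m[:,:165]=0;m[:,216:]=0
r=quad(m);print('plate',r,ray('top',r[0],.05).round(3))
m=((t[...,2]>120)&(t[...,1]<70)); r=quad(m);print('rocker',r,[ray('top',q,.042)[:2].round(3).tolist() for q in cv2.boxPoints(r)],ray('top',r[0],.042).round(3))
m=((s[...,2]>120)&(s[...,1]<70)&(s[...,0]<70)).astype(np.uint8);m[:,:350]=0
c=max(cv2.findContours(m,0,1)[0],key=cv2.contourArea);a=cv2.approxPolyDP(c,1.2,True);print('side red',a.reshape(-1,2).tolist())
p=ray('top',(442.1,253.2),.042)
d=np.array(ray('top',(443.6,240),.042)-ray('top',(440.6,266),.042));d/=np.linalg.norm(d);print(d)
w=np.array([-d[1],d[0],0])
for name,zf,zn in(('far up',.056,.04),('near up',.04,.056)):
    print(name,[proj('side',[*(p+e*.042*d+f*.02*w)[:2],zf if e>0 else zn]).round(1).tolist() for e in(1,-1) for f in(1,-1)])
for n,a,b in(('sleeve',(323,266),(367,289)),('asc',(393,178),(467,214)),('carab',(166,176),(196,216))):print(n,ray('top',a,.02).round(3),ray('top',b,.02).round(3))
```

```text
L 0.112 [0.476 0.047 0.112] [ 0.6 -8. ]
L 0.098 [0.477 0.048 0.098] [-0.1 -3.3]
L 0.084 [0.478 0.049 0.084] [-0.8  1.3]
L 0.07 [0.479 0.05  0.07 ] [-1.5  5.9]
M 0.112 [ 0.463 -0.057  0.112] [  1.4 -14.9]
M 0.098 [ 0.464 -0.058  0.098] [  0.9 -10.7]
M 0.084 [ 0.465 -0.058  0.084] [ 0.4 -6.5]
M 0.07 [ 0.465 -0.059  0.07 ] [-0.2 -2.4]
R 0.112 [ 0.492 -0.151  0.112] [-1.1 -2.1]
R 0.098 [ 0.493 -0.153  0.098] [-1.6  1.7]
R 0.084 [ 0.494 -0.155  0.084] [-2.   5.5]
R 0.07 [ 0.495 -0.157  0.07 ] [-2.5  9.2]
rack ((304.620849609375, 176.27960205078125), (133.0135498046875, 29.39019012451172), 0.5906571745872498)
0.06 [[0.615, 0.186], [0.693, 0.187], [0.688, -0.16], [0.61, -0.158]] [0.651 0.014 0.06 ]
0.078 [[0.611, 0.182], [0.688, 0.184], [0.683, -0.158], [0.607, -0.155]] [0.647 0.013 0.078]
plate ((192.5, 245.5), (29.0, 29.0), 90.0) [0.474 0.299 0.05 ]
rocker ((442.15283203125, 253.19668579101562), (16.33610725402832, 32.283260345458984), 13.495734214782715) [[0.418, -0.306], [0.498, -0.33], [0.488, -0.37], [0.408, -0.346]] [ 0.453 -0.338  0.042]
side red [[382, 169], [389, 175], [403, 178], [406, 175], [404, 173], [395, 172], [388, 167]]
[ 0.98542887 -0.17008807  0.        ]
far up [[380.0, 167.5], [385.3, 163.5], [402.2, 178.3], [407.1, 173.9]]
near up [[379.6, 171.7], [384.8, 167.6], [402.8, 174.0], [407.7, 169.7]]
sleeve [ 0.421 -0.033  0.02 ] [ 0.363 -0.146  0.02 ]
asc [ 0.655 -0.224  0.02 ] [ 0.557 -0.417  0.02 ]
carab [0.662 0.389 0.02 ] [0.553 0.303 0.02 ]
```

```bash
python3 -m creep '0 0 0 -.091;0 0 0 -.091;0 0 0 -.091;0 0 0 -.091;0 0 0 -.091;0 0 0 -.091;0 0 0 -.091;0 0 0 -.091;0 0 0 0;0 0 0 0' 1 60
```

```text
time: 1.1
tool_pos: [0.2069, -0.4551, 0.2311]
tool_rot: [-2.227, -2.216, -0.0]
ft_force: [-0.6, -0.0, -1.1]
opening: 0.0001
gripper_force: 0.0
```

```bash
python3 -m creep '.037 .091 .044 0;.037 .091 .044 0;.037 .091 .044 0;.037 .091 .044 0;.037 .091 .044 0;.037 .091 .044 0;.037 .091 .044 0;.037 .091 .044 0;.037 .091 .044 0;.037 .091 .044 0;0 0 0 0;0 0 0 0'
```

```text
time: 2.3
tool_pos: [0.48, -0.3438, 0.0988]
tool_rot: [-2.223, -2.218, 0.001]
ft_force: [-0.4, 0.9, 0.6]
opening: 0.0
gripper_force: 0.0
```

```bash
python3 -m creep '0 0 .066 0;0 0 .066 0;0 0 .0167 0;0 0 .0167 0;0 0 .0167 0;0 0 .0167 0;0 0 0 0;0 0 0 0'
python3 - <<'E'
from h import *
s=eyes.read_camera("side");cv2.imwrite("pics/s1.png",cv2.resize(s[130:220,320:460],(700,450)))
E
```

```text
time: 3.1
tool_pos: [0.4803, -0.3446, 0.04]
tool_rot: [2.222, 2.22, -0.0]
ft_force: [2.5, -1.4, 1.4]
opening: 0.0001
gripper_force: 0.9
```

View pics/s1.png

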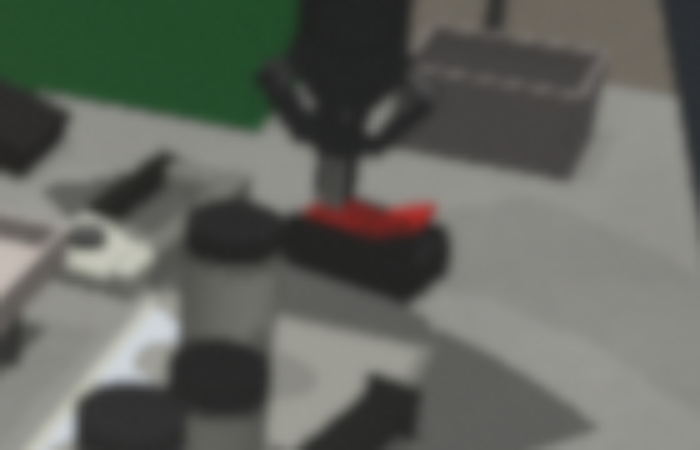

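The near end of the rocker (425,213 in the crop) now stands up, so it has switched. I'll press a touch more, then rise and move to above canister A.

```bash
python3 -m creep '0 0 .006 0;0 0 .004 0;0 0 0 0;0 0 -.1 0;0 0 -.15 0;0 0 -.15 0;0 0 -.15 0;0 0 0 0' ; python3 -m creep '.1 0 0 0;.1 0 0 0;.1 0 0 0;.1 0 0 0;.1 0 0 0;.06 .03 0 0;0 0 0 0;0 0 0 0' 0
python3 - <<'E'
from h import *
cv2.imwrite("pics/t1.png",eyes.read_camera("top"));cv2.imwrite("pics/s2.png",eyes.read_camera("side"))
print(manip.observe()["tool_pos"],manip.observe()["opening"])
E
```

```text
time: 3.95
tool_pos: [0.4818, -0.3456, 0.2078]
tool_rot: [2.216, 2.215, 0.002]
ft_force: [-0.8, -0.1, -0.9]
opening: -0.0
gripper_force: 0.0
time: 4.75
tool_pos: [0.489, -0.1762, 0.2014]
tool_rot: [-2.221, -2.222, 0.001]
ft_force: [-0.1, -0.1, -0.8]
opening: 0.0849
gripper_force: 0.0
[ 0.48880816 -0.17686392  0.20143723] 0.08571436584527044
```

View pics/s2.png

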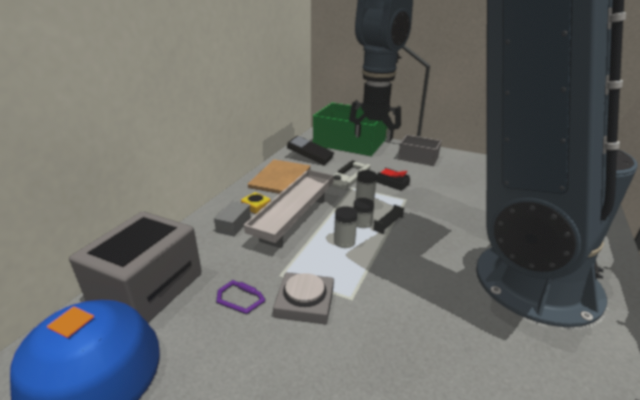

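The side view shows the canisters where they were and the gripper open short of canister A. I'll move over it, descend and grip.

```bash
python3 -m creep '.085 .01 0 0;0 0 0 0;0 0 .094 0;0 0 .094 0;0 0 .094 0;0 0 .094 0;0 0 .094 0;0 0 0 0;0 0 0 0' 0; python3 -m creep '0 0 0 0;0 0 0 0;0 0 0 0;0 0 0 0;0 0 0 0;0 0 0 0;0 0 0 0;0 0 0 0' 1 60
```

```text
time: 5.75
tool_pos: [0.4919, -0.1514, 0.0611]
tool_rot: [-2.222, -2.22, 0.001]
ft_force: [0.9, -0.4, 0.3]
opening: 0.0856
gripper_force: 0.0
time: 6.55
tool_pos: [0.4929, -0.1512, 0.0623]
tool_rot: [2.22, 2.219, 0.001]
ft_force: [-3.2, -0.2, 11.2]
opening: 0.0588
gripper_force: 62.2
```

```bash
python3 -m creep '0 0 -.1 0;0 0 -.1 0;0 0 -.1 0;0 0 -.1 0;0 0 -.1 0;0 0 0 0;.1 -.004 0 0;.1 -.004 0 0;.1 -.004 0 0;.1 -.004 0 0;.1 -.004 0 0;.1 -.004 0 0;.1 -.004 0 0;.1 -.004 0 0;.1 -.004 0 0;.1 -.004 0 0;.1 -.004 0 0;.1 -.004 0 0' ; python3 -m creep '.1 -.004 0 0;.1 -.004 0 0;.1 -.004 0 0;0 0 0 0;0 0 0 0;0 0 0 0'
python3 - <<'E'
from h import *
cv2.imwrite("pics/t2.png",eyes.read_camera("top"));s=eyes.read_camera("side");cv2.imwrite("pics/s3.png",s)
print(manip.observe()["tool_pos"],manip.observe()["opening"])
E
```

```text
time: 8.35
tool_pos: [0.4774, 0.2104, 0.2103]
tool_rot: [-2.222, -2.221, 0.0]
ft_force: [1.0, -0.4, -3.1]
opening: 0.0589
gripper_force: 66.5
time: 8.95
tool_pos: [0.4742, 0.2986, 0.2105]
tool_rot: [2.222, 2.22, -0.001]
ft_force: [0.7, 0.3, -2.8]
opening: 0.0588
gripper_force: 66.5
[0.47440817 0.29843344 0.21071027] 0.059310882532458344
```

View pics/s3.png

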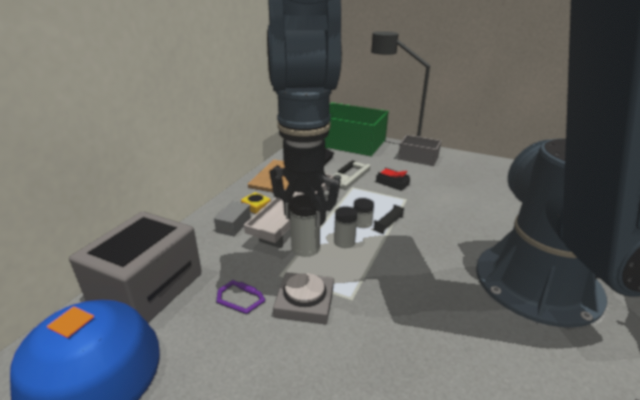

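Canister A hangs upright at (305,230) over the station at (305,290), and B and D are undisturbed. Now pressing.

```bash
python3 -m creep '0 0 .094 0;0 0 .094 0;0 0 .094 0;0 0 .0167 0;0 0 .0167 0;0 0 .0167 0;0 0 .0167 0;0 0 .0167 0;0 0 0 0;0 0 0 0'
```

```text
time: 10.05
tool_pos: [0.4751, 0.2996, 0.1023]
tool_rot: [2.222, 2.22, 0.003]
ft_force: [-2.4, -2.3, 9.1]
opening: 0.0591
gripper_force: 67.5
```

```bash
python3 -m creep '0 0 .0067 0;0 0 .0067 0;0 0 0 0;0 0 0 0'
```

```text
time: 10.45
tool_pos: [0.4752, 0.2999, 0.1001]
tool_rot: [2.221, 2.22, 0.006]
ft_force: [-11.9, -7.2, 35.7]
opening: 0.0588
gripper_force: 70.2
```

```bash
python3 -m creep '0 0 -.001 0;0 0 0 0;0 0 0 0;0 0 0 0;0 0 0 0;0 0 0 0;0 0 0 0;0 0 0 0;0 0 0 0;0 0 0 0;0 0 0 0;0 0 0 0;0 0 0 0;0 0 0 0;0 0 0 0;0 0 0 0;0 0 0 0;0 0 0 0;0 0 0 0;0 0 0 0';  python3 -m creep '0 0 0 0;0 0 0 0'; python3 -m creep '0 0 -.05 0;0 0 -.1 0;0 0 -.1 0;0 0 -.1 0;0 0 0 0;0 0 0 0'
python3 - <<'E'
from h import *
t=eyes.read_camera("top");cv2.imwrite("pics/t3.png",cv2.resize(t[140:300,150:410],(780,480)))
E
```

```text
time: 12.45
tool_pos: [0.4752, 0.2998, 0.1001]
tool_rot: [2.221, 2.22, 0.006]
ft_force: [-9.3, -5.5, 31.1]
opening: 0.0592
gripper_force: 69.7
time: 12.65
tool_pos: [0.4752, 0.2998, 0.1001]
tool_rot: [2.221, 2.22, 0.006]
ft_force: [-10.0, -5.6, 31.3]
opening: 0.0587
gripper_force: 69.7
time: 13.25
tool_pos: [0.4747, 0.2995, 0.2026]
tool_rot: [2.222, 2.221, 0.002]
ft_force: [0.7, -0.4, -3.1]
opening: 0.0583
gripper_force: 66.8
```

View pics/t3.png

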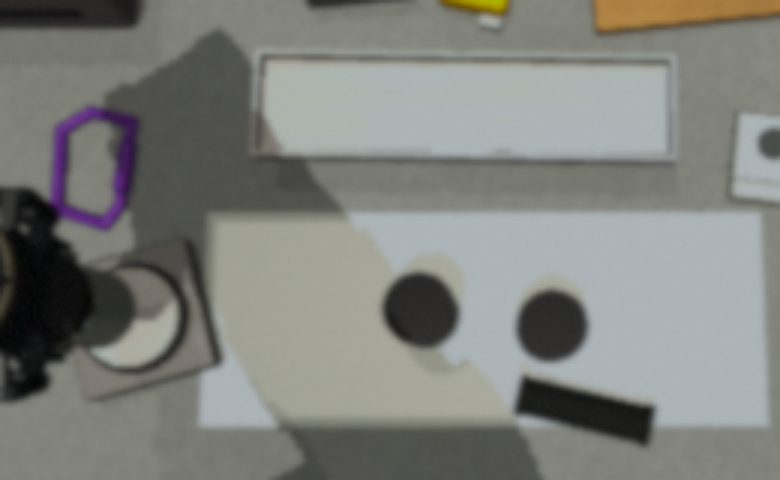

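A is still upright in the gripper, the plate is free, and B (421,310 in the crop) and D (552,325) have not moved. Next I'll carry A to the left end of the rack.

```bash
python3 -m creep '-.067 .065 0 0;-.067 .065 0 0;-.067 .065 0 0;-.067 .065 0 0;-.067 .065 0 0;-.067 .065 0 0;-.067 .065 0 0;-.067 .065 0 0;-.067 .065 0 0;0 0 0 0;0 0 0 0;0 0 .1 0;0 0 .1 0;0 0 .02 0;0 0 .02 0;0 0 .01 0;0 0 0 0;0 0 0 0'
python3 - <<'E'
from h import *
t=eyes.read_camera("side");cv2.imwrite("pics/s4.png",cv2.resize(t[150:300,200:400],(800,600)))
E
```

```text
time: 15.1
tool_pos: [0.6502, 0.1184, 0.1283]
tool_rot: [2.221, 2.22, 0.002]
ft_force: [-0.3, 0.4, -2.9]
opening: 0.0591
gripper_force: 66.8
```

View pics/s4.png

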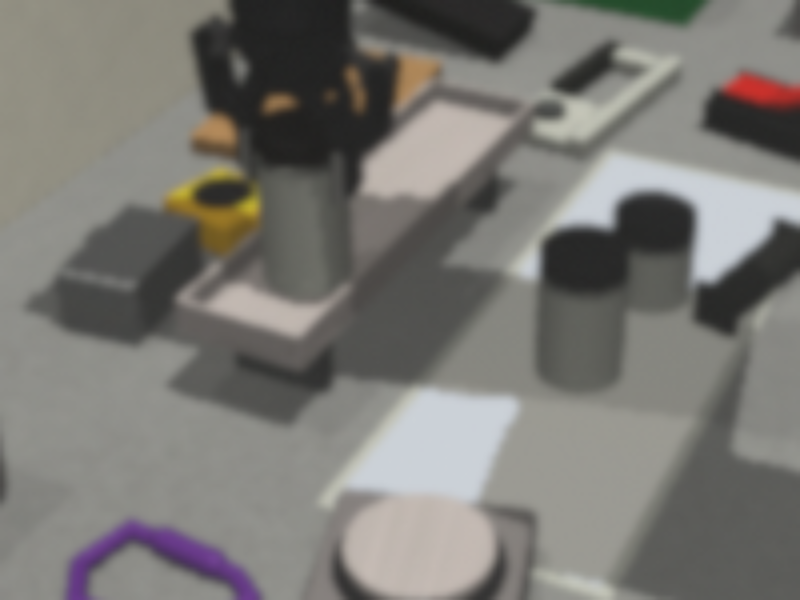

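Canister A is inside the channel near its left end (crop 305,290), just above the floor. I'll lower it the rest of the way.

```bash
python3 -m creep '0 0 .008 0;0 0 .008 0;0 0 .004 0;0 0 0 0;0 0 0 0'
```

```text
time: 15.65
tool_pos: [0.6499, 0.1183, 0.1224]
tool_rot: [2.221, 2.221, 0.002]
ft_force: [-4.6, -0.3, 10.2]
opening: 0.0587
gripper_force: 68.4
```

```bash
python3 -m creep '0 0 0 0;0 0 0 0;0 0 0 0;0 0 0 0;0 0 -.05 0;0 0 -.1 0;0 0 -.1 0;0 0 -.1 0;0 0 0 0' 0
cat > loc.py <<'E'
from h import *
import sys
t=eyes.read_camera("top");s=eyes.read_camera("side")
cv2.imwrite(f"pics/top_{sys.argv[1]}.png",t);cv2.imwrite(f"pics/side_{sys.argv[1]}.png",s)
m=t.max(2)<55;m[:150]=0;m[290:]=0;m[:,:220]=0;m[:,410:]=0
for c,q in blobs(m,200): print(c.round(1),q,[ray('top',c,h)[:2].round(3).tolist() for h in(.172,.098,.07)])
print(manip.observe()["tool_pos"].round(4),manip.observe()["time"])
E
python3 loc.py 4
```

```text
time: 16.55
tool_pos: [0.6513, 0.1185, 0.2305]
tool_rot: [2.22, 2.218, 0.008]
ft_force: [1.0, -0.3, 0.3]
opening: 0.0854
gripper_force: 0.0
[282.3 217.5] [263 150  38 140 971] [[0.529, 0.061], [0.539, 0.067], [0.542, 0.069]]
[333.1 248.1] [323 238  21  22 355] [[0.46, -0.054], [0.464, -0.057], [0.465, -0.058]]
[344.4 276.4] [323 266  44  22 481] [[0.398, -0.078], [0.396, -0.083], [0.396, -0.085]]
[0.6501 0.1183 0.2265] 16.65
```

```bash
python3 -m creep '-.029 -.072 0 0;-.029 -.072 0 0;-.029 -.072 0 0;-.029 -.072 0 0;-.029 -.072 0 0;-.029 -.072 0 0;-.029 -.072 0 0;-.029 -.072 0 0;0 0 0 0;0 0 0 0' 0; python3 loc.py 5
python3 - <<'E'
import cv2
s=cv2.imread("pics/side_5.png");cv2.imwrite("pics/s5.png",cv2.resize(s[120:300,200:440],(800,600)))
E
```

```text
time: 17.65
tool_pos: [0.4766, 0.0487, 0.2257]
tool_rot: [-2.222, -2.22, 0.001]
ft_force: [0.4, -0.1, -0.4]
opening: 0.0857
gripper_force: 0.0
[315.3 201.8] [307 150  13 101 240] [[0.565, -0.014], [0.578, -0.014], [0.582, -0.014]]
[333.3 248.3] [323 238  21  22 357] [[0.46, -0.054], [0.463, -0.058], [0.465, -0.059]]
[344.3 276.5] [322 267  45  21 486] [[0.398, -0.078], [0.396, -0.083], [0.395, -0.085]]
[0.4772 0.0489 0.2257] 17.75
```

View pics/s5.png

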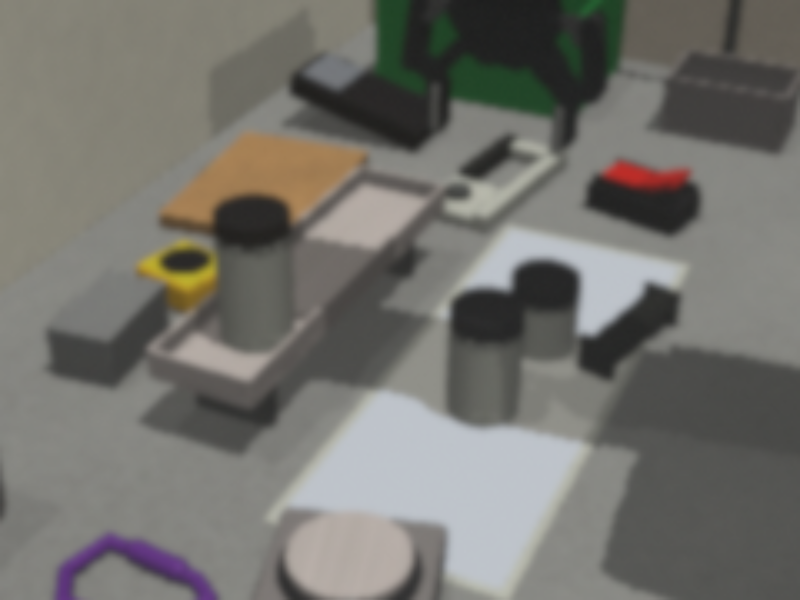

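A stands upright in the rack. B's lid is at full-frame (346,213), unmoved, so I'll descend and grip.

```bash
python3 -m creep '0 0 .0976 0;0 0 .0976 0;0 0 .0976 0;0 0 .0976 0;0 0 .0976 0;0 0 .0976 0;0 0 0 0;0 0 0 0' 0; python3 -m creep '0 0 0 0;0 0 0 0;0 0 0 0;0 0 0 0;0 0 0 0;0 0 0 0;0 0 0 0' 1 60; python3 -m creep '0 0 -.1 0;0 0 -.1 0;0 0 -.1 0;0 0 -.1 0;0 0 -.1 0;0 0 0 0;0 0 0 0'
```

```text
time: 18.55
tool_pos: [0.477, 0.0489, 0.0508]
tool_rot: [-2.221, -2.221, 0.001]
ft_force: [0.8, 0.1, -0.2]
opening: 0.085
gripper_force: 0.0
time: 19.25
tool_pos: [0.4779, 0.0489, 0.0522]
tool_rot: [2.221, 2.22, 0.003]
ft_force: [-2.2, -0.5, 9.6]
opening: 0.0587
gripper_force: 62.3
time: 19.95
tool_pos: [0.4774, 0.0488, 0.2014]
tool_rot: [2.221, 2.22, 0.002]
ft_force: [0.4, -0.5, -3.3]
opening: 0.0587
gripper_force: 65.8
```

```bash
python3 -m creep '.1045 -.001 0 0;.1045 -.001 0 0;.1045 -.001 0 0;.1045 -.001 0 0;.1045 -.001 0 0;.1045 -.001 0 0;.1045 -.001 0 0;.1045 -.001 0 0;0 0 0 0;0 0 0 0;0 0 .094 0;0 0 .094 0;0 0 .094 0;0 0 .0167 0;0 0 .0167 0;0 0 .0167 0;0 0 .0167 0;0 0 .0167 0;0 0 0 0;0 0 0 0'; python3 -m creep '0 0 .0067 0;0 0 .0067 0;0 0 0 0;0 0 0 0'
```

```text
time: 21.95
tool_pos: [0.4753, 0.2997, 0.0922]
tool_rot: [2.222, 2.22, 0.003]
ft_force: [-3.1, -2.9, 9.9]
opening: 0.0589
gripper_force: 66.7
time: 22.35
tool_pos: [0.4754, 0.2999, 0.0899]
tool_rot: [2.221, 2.22, 0.005]
ft_force: [-12.1, -8.2, 35.3]
opening: 0.0589
gripper_force: 69.3
```

```bash
python3 -m creep '0 0 -.001 0;0 0 0 0;0 0 0 0;0 0 0 0;0 0 0 0;0 0 0 0;0 0 0 0;0 0 0 0;0 0 0 0;0 0 0 0;0 0 0 0;0 0 0 0;0 0 0 0;0 0 0 0;0 0 0 0;0 0 0 0;0 0 0 0;0 0 0 0;0 0 0 0;0 0 0 0';  python3 -m creep '0 0 0 0;0 0 0 0'; python3 -m creep '0 0 -.05 0;0 0 -.1 0;0 0 -.1 0;0 0 -.12 0;-.0955 0 0 0;-.0955 0 0 0;-.0955 0 0 0;-.0955 0 0 0;-.0955 0 0 0;-.0955 0 0 0;-.0955 0 0 0;-.0955 0 0 0;-.0955 0 0 0;-.0955 0 0 0;0 0 0 0;0 0 0 0'; python3 loc.py 6
```

```text
time: 24.35
tool_pos: [0.4754, 0.2999, 0.09]
tool_rot: [2.221, 2.22, 0.005]
ft_force: [-10.6, -7.4, 32.1]
opening: 0.0591
gripper_force: 68.7
time: 24.55
tool_pos: [0.4754, 0.2999, 0.09]
tool_rot: [2.221, 2.22, 0.005]
ft_force: [-9.7, -7.4, 31.4]
opening: 0.0589
gripper_force: 68.7
time: 26.15
tool_pos: [0.4748, 0.0127, 0.1987]
tool_rot: [2.223, 2.219, 0.001]
ft_force: [-1.3, -0.6, -1.2]
opening: 0.0589
gripper_force: 65.8
[273.8 205.6] [239 153  89 100 865] [[0.557, 0.08], [0.568, 0.088], [0.573, 0.091]]
[0.4747 0.0136 0.1986] 26.25
```

```bash
python3 -m creep '0 .0972 0 0;0 .0972 0 0;0 .0972 0 0;0 .0972 0 0;0 .0972 0 0;0 .0972 0 0;0 0 0 0;0 0 0 0;0 0 .1 0;0 0 .1 0;0 0 .04 0;0 0 .03 0;0 0 .01 0;0 0 .006 0;0 0 0 0;0 0 0 0'
```

```text
time: 27.85
tool_pos: [0.6499, 0.013, 0.1132]
tool_rot: [2.221, 2.22, 0.001]
ft_force: [-0.2, -0.2, -2.4]
opening: 0.059
gripper_force: 66.6
```

```bash
python3 -m creep '0 0 .003 0;0 0 .003 0;0 0 0 0;0 0 0 0'; python3 -m creep '0 0 0 0;0 0 0 0;0 0 0 0;0 0 0 0;0 0 -.05 0;0 0 -.1 0;0 0 -.1 0;0 0 -.1 0;0 -.1 0 0;0 -.1 0 0;0 -.1 0 0;0 0 0 0;0 0 0 0' 0; python3 loc.py 7;python3 - <<'E'
import cv2
s=cv2.imread("pics/side_7.png");cv2.imwrite("pics/s7.png",cv2.resize(s[120:300,200:440],(800,600)))
E
```

```text
time: 28.25
tool_pos: [0.6499, 0.013, 0.1123]
tool_rot: [2.221, 2.22, 0.002]
ft_force: [-5.1, -0.0, 14.3]
opening: 0.0587
gripper_force: 68.0
time: 29.55
tool_pos: [0.5593, 0.013, 0.2161]
tool_rot: [2.222, 2.221, 0.001]
ft_force: [0.6, 0.2, 0.1]
opening: 0.0854
gripper_force: 0.0
[0.5601 0.013  0.2157] 29.65
```

View pics/s7.png

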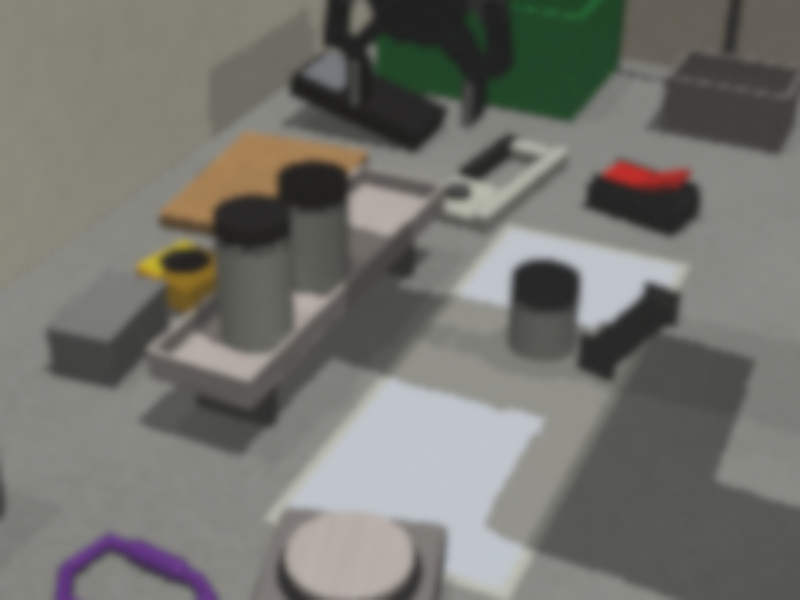

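B stands upright at the rack centre, and D's lid is at crop (545,280), unmoved. I'll hover over D and turn so the fingers lie along world y, clear of the sleeve.

```bash
python3 -m creep '-.059 -.079 0 0;-.059 -.079 0 0;-.059 -.079 0 0;-.059 -.079 0 0;0 0 0 -.09;0 0 0 -.09;0 0 0 -.09;0 0 0 -.09;0 0 0 -.09;0 0 0 -.09;0 0 0 -.09;0 0 0 -.09;0 0 0 -.09;0 0 0 -.09;0 0 0 -.09;0 0 0 0;0 0 0 0' 0; python3 -c "
from h import *
print(manip.observe()['joint_pos'].round(3))"
```

```text
time: 31.35
tool_pos: [0.4651, -0.0579, 0.2155]
tool_rot: [-0.032, -3.141, 0.0]
ft_force: [0.3, -0.0, -0.7]
opening: 0.0855
gripper_force: 0.0
[-0.124  0.152 -0.148  1.27  -0.    -0.103]
```

```bash
python3 -m creep '0 0 .1014 0;0 0 .1014 0;0 0 .1014 0;0 0 .1014 0;0 0 .1014 0;0 0 .1014 0;0 0 0 0;0 0 0 0' 0; python3 -m creep '0 0 0 0;0 0 0 0;0 0 0 0;0 0 0 0;0 0 0 0;0 0 0 0;0 0 0 0' 1 60; python3 -m creep '0 0 -.1 0;0 0 -.1 0;0 0 -.1 0;0 0 -.1 0;0 0 -.1 0;0 0 0 0;0 0 0 0'; python3 loc.py 8;python3 - <<'E'
import cv2
s=cv2.imread("pics/side_8.png");cv2.imwrite("pics/s8.png",cv2.resize(s[120:300,200:440],(800,600)))
E
```

```text
time: 32.15
tool_pos: [0.4647, -0.0577, 0.0336]
tool_rot: [-0.029, -3.141, -0.0]
ft_force: [-0.1, -1.1, -0.1]
opening: 0.0855
gripper_force: 0.0
time: 32.85
tool_pos: [0.4658, -0.058, 0.0349]
tool_rot: [0.026, 3.139, -0.001]
ft_force: [-3.0, -0.6, 13.9]
opening: 0.0586
gripper_force: 61.6
time: 33.55
tool_pos: [0.4651, -0.0578, 0.1839]
tool_rot: [0.026, 3.14, -0.0]
ft_force: [0.4, 1.1, -3.0]
opening: 0.0587
gripper_force: 65.7
[261.9 167.9] [249 155  27  26 521] [[0.645, 0.109], [0.664, 0.12], [0.671, 0.124]]
[301.6 166.8] [293 157  36  28 297] [[0.647, 0.017], [0.667, 0.02], [0.674, 0.021]]
[379.6 218.5] [319 167  91  98 730] [[0.527, -0.16], [0.536, -0.172], [0.539, -0.176]]
[ 0.4642 -0.0577  0.1825] 33.65
```

View pics/s8.png

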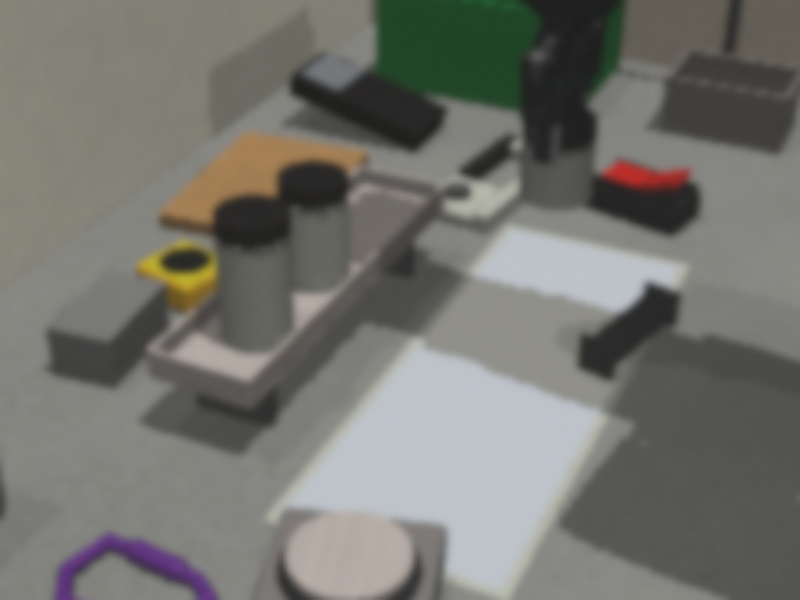

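D is held upright (crop 558,175), A and B stand in the rack, and the sleeve has not moved.

```bash
python3 -m creep '0 .099 0 0;0 .099 0 0;0 .099 0 0;0 .099 0 0;0 .099 0 0;0 .099 0 0;0 .099 0 0;0 .099 0 0;0 .099 0 0;0 .099 0 0;0 .099 0 0;0 .099 0 0;0 0 0 0;0 0 0 0'; python3 -m creep '0 0 .094 0;0 0 .094 0;0 0 .094 0;0 0 .0167 0;0 0 .0167 0;0 0 .0167 0;0 0 .0167 0;0 0 .0167 0;0 0 0 0;0 0 0 0'; python3 -m creep '0 0 .0067 0;0 0 .0067 0;0 0 0 0;0 0 0 0'
```

```text
time: 35.05
tool_pos: [0.4697, 0.2987, 0.1819]
tool_rot: [-0.024, -3.14, 0.002]
ft_force: [-0.4, -0.8, -2.2]
opening: 0.0587
gripper_force: 66.0
time: 36.05
tool_pos: [0.4711, 0.2987, 0.0747]
tool_rot: [0.026, 3.14, 0.001]
ft_force: [-2.1, -4.7, 9.9]
opening: 0.0588
gripper_force: 67.0
time: 36.45
tool_pos: [0.4714, 0.2987, 0.0727]
tool_rot: [0.026, 3.138, 0.002]
ft_force: [-12.2, -10.8, 42.0]
opening: 0.0587
gripper_force: 70.6
```

```bash
python3 -m creep '0 0 -.001 0;0 0 0 0;0 0 0 0;0 0 0 0;0 0 0 0;0 0 0 0;0 0 0 0;0 0 0 0;0 0 0 0;0 0 0 0;0 0 0 0;0 0 0 0;0 0 0 0;0 0 0 0;0 0 0 0;0 0 0 0;0 0 0 0;0 0 0 0;0 0 0 0;0 0 0 0';  python3 -m creep '0 0 0 0;0 0 0 0'; python3 -m creep '0 0 -.05 0;0 0 -.1 0;0 0 -.1 0;0 0 -.12 0;0 -.1 0 0;0 -.1 0 0;0 -.1 0 0;0 -.1 0 0;0 -.1 0 0;0 -.1 0 0;0 -.1 0 0;0 -.1 0 0;0 -.1 0 0;0 -.1 0 0;0 -.1 0 0;0 -.1 0 0;0 -.1 0 0;0 0 0 0;0 0 0 0'
```

```text
time: 38.45
tool_pos: [0.4714, 0.2988, 0.0728]
tool_rot: [0.026, 3.138, 0.002]
ft_force: [-10.6, -10.3, 37.9]
opening: 0.0588
gripper_force: 70.0
time: 38.65
tool_pos: [0.4714, 0.2988, 0.0727]
tool_rot: [0.026, 3.138, 0.002]
ft_force: [-10.9, -9.9, 36.3]
opening: 0.0582
gripper_force: 70.0
time: 40.55
tool_pos: [0.4643, -0.0917, 0.1812]
tool_rot: [0.028, 3.141, 0.0]
ft_force: [-0.2, 1.0, -1.5]
opening: 0.0585
gripper_force: 66.2
```

```bash
python3 -m creep '-.1028 .002 0 0;-.1028 .002 0 0;-.1028 .002 0 0;-.1028 .002 0 0;-.1028 .002 0 0;-.1028 .002 0 0;0 0 0 0;0 0 0 0;0 0 .1 0;0 0 .1 0;0 0 .04 0;0 0 .03 0;0 0 .01 0;0 0 .004 0;0 0 0 0;0 0 0 0'
```

```text
time: 42.15
tool_pos: [0.6496, -0.0908, 0.0964]
tool_rot: [0.025, 3.14, -0.0]
ft_force: [-0.9, 0.1, -3.0]
opening: 0.0588
gripper_force: 66.0
```

Lower the last mm, release, rise, back off and check.

```bash
python3 -m creep '0 0 .003 0;0 0 .003 0;0 0 0 0;0 0 0 0'; python3 -m creep '0 0 0 0;0 0 0 0;0 0 0 0;0 0 0 0;0 0 -.05 0;0 0 -.1 0;0 0 -.1 0;0 0 -.1 0;.1 -.1 0 0;.1 -.1 0 0;.1 -.1 0 0;.1 -.1 0 0;.1 -.1 0 0;.1 -.1 0 0;0 0 0 0;0 0 0 0' 0; python3 loc.py 9;python3 - <<'E'
import cv2,numpy as np
s=cv2.imread("pics/side_9.png")[120:290,200:430];t=cv2.imread("pics/top_9.png")[130:290,215:475]
cv2.imwrite("pics/c9.png",np.hstack([cv2.resize(s,(395,292)),cv2.resize(t,(400,292))]))
E
```

```text
time: 42.55
tool_pos: [0.6495, -0.0908, 0.095]
tool_rot: [0.025, 3.14, -0.0]
ft_force: [-4.2, 0.3, 10.4]
opening: 0.0586
gripper_force: 67.5
time: 44.15
tool_pos: [0.4658, -0.2684, 0.199]
tool_rot: [0.028, 3.141, -0.0]
ft_force: [0.1, 0.3, -0.2]
opening: 0.0853
gripper_force: 0.0
[298.4 163.8] [287 152  23  25 459] [[0.655, 0.025], [0.674, 0.028], [0.682, 0.03]]
[261.8 167.8] [249 155  27  26 503] [[0.645, 0.109], [0.664, 0.12], [0.672, 0.124]]
[347.  171.7] [337 161  22  23 407] [[0.636, -0.088], [0.654, -0.094], [0.661, -0.096]]
[345.3 277. ] [323 267  44  22 511] [[0.397, -0.08], [0.395, -0.085], [0.394, -0.087]]
[ 0.4667 -0.2674  0.1987] 44.25
```

View pics/c9.png

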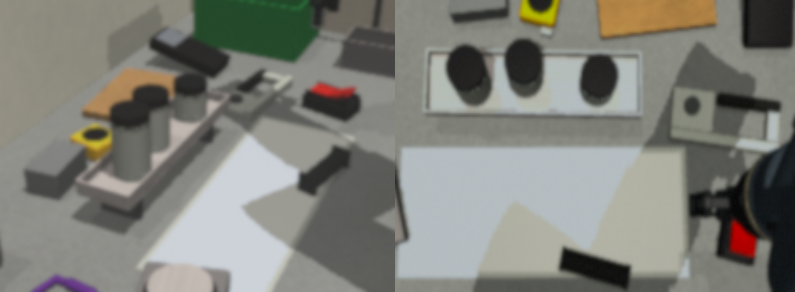

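All three stand upright in the rack. B's lid, at top-view (298,164), reads about 13 mm farther out in x and 11 mm left of where I set it, which fits the announced knock. I'll regrasp it and recentre it.

```bash
python3 -m creep '0 0 -.05 .0897;0 0 -.05 .0897;0 0 0 .0897;0 0 0 .0897;0 0 0 .0897;0 0 0 .0897;0 0 0 .0897;0 0 0 .0897;0 0 0 .0897;0 0 0 .0897;0 0 0 .0897;0 0 0 0;0 0 0 0' 0
python3 - <<'E'
from h import *
t=eyes.read_camera("top")
m=t.max(2)<55;m[:150]=0;m[195:]=0;m[:,:235]=0;m[:,375:]=0
for (c,q),h,e in zip(sorted(blobs(m,200),key=lambda b:b[0][0]),(.172,.158,.130),((.65,.1183),(.65,.013),(.6495,-.0908))):
    # lid drawn as hull of rims 14 mm apart, to predict the blob of an upright canister
    a=np.linspace(0,6.28,60);pts=np.array([proj('top',[e[0]+.03*np.cos(x),e[1]+.03*np.sin(x),z]) for x in a for z in(h,h-.014)])
    hu=cv2.convexHull(pts.astype(np.float32));M=cv2.moments(hu);g=np.array([M['m10'],M['m01']])/M['m00']
    print(c.round(1),q[:4],g.round(1),'implied',(np.array(e)+(ray('top',c,h)-ray('top',g,h))[:2]).round(4),hu.min((0,1)).round(),hu.max((0,1)).round())
print(manip.observe()['tool_pos'])
E
```

```text
time: 45.55
tool_pos: [0.4668, -0.2672, 0.2286]
tool_rot: [-2.21, -2.233, -0.0]
ft_force: [0.0, -0.6, -0.6]
opening: 0.0853
gripper_force: 0.0
[261.7 167.7] [249 155  27  26] [258.4 166.6] implied [0.6473 0.1105] [245. 153.] [272. 180.]
[298.4 163.8] [287 152  23  25] [303.7 168. ] implied [0.66   0.0257] [291. 155.] [316. 181.]
[347.  171.7] [337 161  22  23] [346.7 170.9] implied [ 0.6475 -0.0915] [334. 158.] [359. 184.]
[ 0.46668483 -0.26734561  0.22865188]
```

```bash
python3 -m creep '.097 .0644 0 0;.097 .0644 0 0;.097 .0644 0 0;.097 .0644 0 0;.097 .0644 0 0;.097 .0644 0 0;.097 .0644 0 0;.097 .0644 0 0;.097 .0644 0 0;.097 .0644 0 0;0 0 0 0;0 0 0 0'; python3 -m creep '0 0 .08 0;0 0 .08 0;0 0 .08 0;0 0 .08 0;0 0 .06 0;0 0 0 0;0 0 0 0'; python3 -m creep '0 0 0 0;0 0 0 0;0 0 0 0;0 0 0 0;0 0 0 0;0 0 0 0' 1 40
```

```text
time: 46.8
tool_pos: [0.6582, 0.0249, 0.2282]
tool_rot: [-2.212, -2.231, 0.001]
ft_force: [0.8, -0.3, 0.0]
opening: 0.0846
gripper_force: 0.0
time: 47.5
tool_pos: [0.6579, 0.0234, 0.1156]
tool_rot: [2.216, 2.227, 0.0]
ft_force: [0.2, -0.5, 0.5]
opening: 0.0852
gripper_force: 0.0
time: 48.1
tool_pos: [0.659, 0.024, 0.1163]
tool_rot: [2.215, 2.225, 0.003]
ft_force: [0.3, -0.3, 7.7]
opening: 0.0593
gripper_force: 41.3
```

```bash
python3 -m creep '0 0 -.02 0;0 0 0 0;-.017 -.015 0 0;-.017 -.015 0 0;0 0 0 0;0 0 .01 0;0 0 .01 0;0 0 0 0;0 0 0 0'; python3 -m creep '0 0 0 0;0 0 0 0;0 0 0 0;0 0 0 0;0 0 -.05 0;0 0 -.1 0;0 0 -.1 0;0 0 -.12 0;0 -.1 0 0;0 -.1 0 0;0 0 0 0;0 0 0 0' 0
```

```text
time: 49.0
tool_pos: [0.6502, 0.0139, 0.1154]
tool_rot: [2.215, 2.225, 0.002]
ft_force: [4.0, -1.5, 5.6]
opening: 0.0599
gripper_force: 42.2
time: 50.2
tool_pos: [0.5888, 0.0136, 0.2261]
tool_rot: [2.216, 2.226, 0.001]
ft_force: [0.3, -0.9, -0.9]
opening: 0.0856
gripper_force: 0.0
```

```bash
python3 -m creep '-.104 -.05 0 0;-.104 -.05 0 0;-.104 -.05 0 0;-.104 -.05 0 0;-.104 -.05 0 0;-.104 -.05 0 0;-.104 -.05 0 0;-.104 -.05 0 0;-.104 -.05 0 0;-.104 -.05 0 0;-.104 -.05 0 0;0 0 .1 0;0 0 .1 0;0 0 .1 0;0 0 .1 0;0 0 0 0;0 0 0 0' 1; python3 -m creep '0 0 .066 0;0 0 .066 0;0 0 .0167 0;0 0 .0167 0;0 0 .0167 0;0 0 .0167 0;0 0 .01 0;0 0 0 0;0 0 0 0'
```

```text
time: 51.9
tool_pos: [0.4261, -0.3307, 0.1062]
tool_rot: [-2.216, -2.226, 0.0]
ft_force: [0.7, 0.4, 0.8]
opening: 0.0001
gripper_force: 0.0
time: 52.8
tool_pos: [0.4258, -0.3304, 0.0432]
tool_rot: [-2.216, -2.227, -0.0]
ft_force: [-0.2, -0.5, -1.3]
opening: 0.0001
gripper_force: 0.0
```

```bash
python3 -m creep '0 0 .007 0;0 0 .007 0;0 0 .007 0;0 0 0 0;0 0 0 0'; python3 -m creep '0 0 -.1 0;0 0 -.15 0;0 0 -.15 0;0 0 -.15 0;-.1 -.1 -.05 0;-.1 -.1 0 0;-.1 -.1 0 0;0 0 0 0;0 0 0 0'; python3 loc.py 10
python3 - <<'E'
import cv2,numpy as np
s=cv2.imread("pics/side_10.png");t=cv2.imread("pics/top_10.png")
a=np.hstack([cv2.resize(s[120:270,220:430],(420,300)),cv2.resize(t[140:290,220:410],(380,300))])
b=np.hstack([cv2.resize(s[155:195,365:425],(400,267),interpolation=2),cv2.resize(s[260:330,240:360],(400,267))])
cv2.imwrite("pics/c10.png",np.vstack([a,b]))
m=((s[...,2]>120)&(s[...,1]<70)&(s[...,0]<70)).astype(np.uint8);m[:,:350]=0
c=max(cv2.findContours(m,0,1)[0],key=cv2.contourArea);print(cv2.approxPolyDP(c,1.2,True).reshape(-1,2).tolist())
E
```

```text
time: 53.3
tool_pos: [0.4261, -0.3306, 0.039]
tool_rot: [2.215, 2.225, 0.0]
ft_force: [-12.3, 9.4, 42.5]
opening: 0.0002
gripper_force: 21.7
time: 54.2
tool_pos: [0.3356, -0.4212, 0.2166]
tool_rot: [-2.218, -2.224, -0.0]
ft_force: [0.4, 0.6, 0.0]
opening: 0.0
gripper_force: 0.0
[262.2 168.4] [249 155  28  28 547] [[0.644, 0.108], [0.663, 0.119], [0.67, 0.123]]
[302.4 168.3] [291 156  23  25 476] [[0.644, 0.015], [0.663, 0.018], [0.67, 0.019]]
[347.1 171.9] [336 160  23  25 427] [[0.635, -0.088], [0.653, -0.094], [0.66, -0.096]]
[345.2 277.1] [323 266  44  23 523] [[0.397, -0.08], [0.395, -0.085], [0.394, -0.087]]
[ 0.3366 -0.4204  0.2167] 54.3
[[383, 167], [391, 174], [400, 177], [403, 176], [396, 173], [388, 166]]
```

View pics/c10.png

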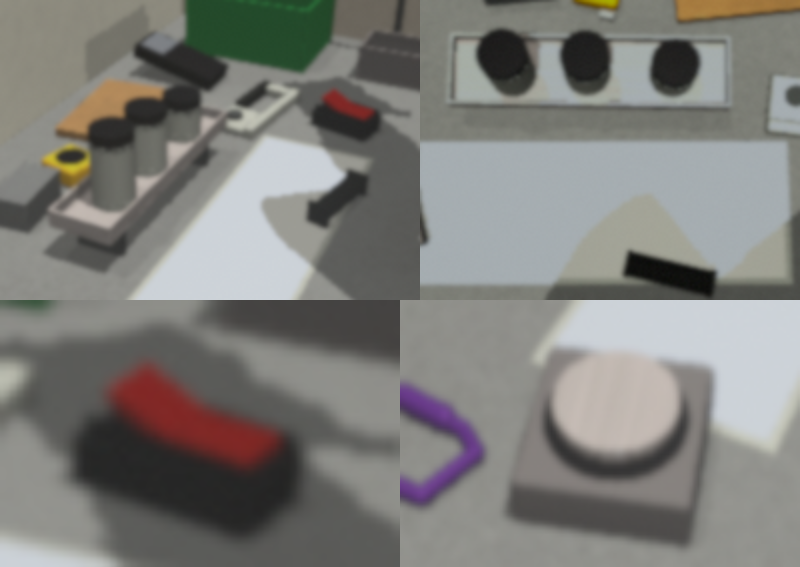

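The three canisters stand upright and centred in the rack. The rocker's far end is up again (off, same contour as at the start), and the plate is up.

```bash
python3 -c "
from bench import close_job
print(close_job())"
```

```text
the job is handed in; nothing more can be done
None
```

I handed the job in: the three canisters present (112, 98 and 70 mm) were each held down on the plate for over two seconds in that order and now stand upright in the rack, with the rocker off; the 98 mm one was knocked off centre in the rack, so I set it back, and no verdict was returned.

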